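# Lever open the relay housing with the pry tool

### The arm

A 6-joint arm with a two-finger parallel gripper is mounted at the origin on the work surface. World frame = base frame: x ahead of the robot, y to its left, z up, the work surface at z = 0. Lengths are in m, angles in rad, forces in N, time in s.
With the tool pointing down it reaches from about 0.35 to 0.775 m from the base axis. Payload 7.3 kg.
Tool frame: the origin (TCP) lies midway between the tips of the shut fingers; the grasp point (between the pads) lies bot.tcp_to_grasp behind it (bot.tcp_to_grasp is the distance from the TCP to the grasp point, in m); z points along the fingers, y is the line along which they close (so a half turn about z gives the same grasp; the last joint's range is limited). The gripper opens to 92 mm and grips with 3 to 60 N. Pads are 19 mm wide; open, the fingers measure 130 mm over their backs; the gripper's body (75 mm by 190 mm) begins 47 mm behind the grasp point.
Start: joints at [1.146, 0.342, 1.524, -0, 1.275, -0.146], TCP at [0.144, 0.505, 0.227] pointing down, gripper open.
Joint ranges: [-2.53, 2.53], [-0.77, 2.02], [0.04, 2.7], [-1, 4.14], [0.28, 2.66], [-3.11, 3.11]. Speed limits (rad/s): [2.57, 2.57, 3.14, 3.14, 3.14, 3.14].

### API

Orientations are given as a unit quaternion [x, y, z, w].
In Python, from bench import bot gives the robot as it stands.
- The arm moves only by the tool step_arm, never from a script. Its argument "commands" is a list of rows, each a list of 6 numbers: the shift along the tool's x, y, z in units of 200 mm (1.0 is 200 mm), then the turn, a rotation vector about the tool's x, y, z in units of pi rad (1.0 is pi rad). In form: [[tx, ty, tz, rx, ry, rz], ...]. A call has 1 to 12 rows; each row shifts and turns the commanded pose from where the row before left it, along the tool's axes as they then stand; what a row does not reach is not made up. A row lasts 1/8 s, in which the tool goes at most 62.5 mm and 10.7 degrees, less where a joint would pass 70% of its speed; a pose out of reach is approached as far as the arm can. A call with a number of a shift or a turn outside -1 to 1 is refused whole. A call with a gripper value outside its range is refused whole. "grip" is the opening, from 0 (shut) to 1 (fully open), set as the call begins (left out, the last holds). The fingers move at their own pace and stop on an object; "grip_force" is the grip in N (left out, the last holds). Time passes only in rows, so rows that do not move let the fingers close. It gives the time, the measured TCP pose, the force, the opening and the grip force at its end, in the units of the state.
- bot.get_state(): the state, without advancing time (a new reading comes with each control period).
- bot.grab_frame(name): name is "scene" or "top" or "wrist"; returns the picture (480x640x3 uint8, red, green, blue); there is no depth.
- bot.calibration(name): a dict with "camera_matrix" (3x3 intrinsics, pixels), "dist" ([k1, k2, p1, p2, k3] as OpenCV has them; the pictures are not rectified), "eye" and "rotation" of the camera in the world. Camera axes: x right, y down, z forward; pixel columns grow to the right and rows downward; lengths in m; the calibration is good to about 2 mm. A picture is of the moment at which its call begins: read the wrist's pose just before it. calibration takes no time and is no camera call; for the wrist camera it gives the pose at the moment of the call.
- bot.finish_job(): hands the job in; it is judged then, once.
The state is a dict: "clock": time; "joint_positions": joint angles; "qd": joint speeds; "tau": joint torques, N m; "ee_pos": TCP position; "eef_rot": TCP orientation; "force": force on the tool from outside, world axes, zero at the start; "torque": the same for the moment, N m; "opening": opening from 0.0 (shut) to 1.0 (fully open); "grasp_force": force on a finger pad.
Only numpy, scipy, OpenCV 4.12 (cv2) and the standard library are available. Lean on these libraries where they do the work, as an engineer would, in place of code of your own. Each camera call takes 0.05 s, during which the arm holds its last target. There are 200 camera calls.

### The job

The yellow-handled pry tool has slid under the low shelf: draw it out by its blade, lay it on the open bench wholly clear of the shelf and let go, then take it again by the handle. Push the blade into the notch in the front of the black relay housing, lever the grey cover up with it and swing the cover back until it stands upright or beyond, keeping the gripper itself off the cover until it is ajar by a good finger's width. Finally lay the tool flat in the shallow green-lined tray without dropping it, leaving the cover standing open and the two loose black sockets where they are.

Things in the scene. Friction and masses are not known exactly. Their poses are not given: they have to be found in the camera images.
- tool_handle (a point): Centre, half-way up, of the pry tool's yellow handle: 100 long, 16 wide, 22 high, lying flat. x axis along the tool to the blade, z up. Steel blade 75 long from the handle's front at mid-height (11 above the bench): first 35 are 16 wide, 5 thick, last 40 are 14 wide, 2.4 thick. Rigid, about 50 g. At the start only the blade and the front 5 to 15 mm of the handle stick out of the shelf.
- tool_tip (a point): The end of the pry tool's blade, 125 mm ahead of the handle centre; same axes.
- rack: Low grey riser shelf, fixed; origin on the bench under its centre, open front to its -x. Board 160 deep (x -80 to 80), 220 wide (y), underside 35 and top 45 above the bench, side panels at y = -107 and 107. A blue bin and a carton on it reach 105 above the bench, set back 55 from the front edge.
- case: Black relay housing fixed on an aluminium block; origin on the bench under its centre, front to its -x, z up. Block 130 (x) by 170 (y), top at 30. Housing 110 (x -55 to 55) by 140 (y), rim 80 above the bench, walls 4 thick, hollow but for a terminal strip up to 51 above the bench.
- notch (a point): Centre of the pry notch, on the outside of the housing's front wall (case x = -55, y = 0, 76.5 above the bench): a gap 36 wide (y) and 7 high (73 to 80 above the bench) through the front wall, right under the cover's front edge. Axes as the case: the blade goes in along +x.
- cover (a joint): Angle of the grey cover, rad: 0 shut, 1.57 upright, stop at 2.0. Plate 110 (x) by 140 (y) by 5, 70 g, underside on the rim 80 above the bench, front edge flush with the front wall. Hinge line along the case's y at case x = 55, z = 80. Stiff hinge: takes about 0.15 N m plus its weight to turn and stays where it is left.
- cover_edge (a point): Middle of the cover's front lower edge, 110 mm from the hinge line. Yellow mark on top of it.
- tray: Tool tray of brown board with a green floor, fixed; origin on the bench under its centre. 250 (x) by 140 (y), walls 4 thick and 22 high, floor top 4 above the bench. z up.
- socket_a_c (a point): Centre of a loose black relay socket, 84 by 36 by 22; leave it.
- socket_b_c (a point): Centre of another loose black relay socket, same size; leave it.

How it is judged:
By the outcome, as a careful person would: the job done as asked, in the order asked, and still so for the second after the job is handed in, with the robot touching nothing.
It also fails if it takes over 54 s, if anything falls off the work surface, if the arm or the gripper's body presses on something with over 40 N, if the wrist force passes 120 N, or if a joint passes its speed limit or range.

## Working session

There is one attempt and no reset: what is moved stays moved. The work goes in short steps, Python scripts to look and compute and a tool call to move; the robot and the scene stay as the last step left them, time stands still between calls to the robot, and variables do not carry over. Pictures are saved under pics/ and viewed, at most 10 in all, crops included, and the job is handed in when it is done.

Besides the shell and the picture viewer there is one more tool, called by a JSON object that holds its "fn" and its "kwargs". step_arm: Moves the arm, as the interface text tells. Shifts and turns lie within -1 to 1; 1 stands for 200 mm of shift or pi rad of turn. Its arguments: {"type":"object","properties":{"commands":{"type":"array","items":{"type":"array","items":{"type":"number","minimum":-1,"maximum":1}}},"grip":{"type":"number"},"grip_force":{"type":"number"}},"required":["commands"]}

```bash
mkdir -p pics; ls
python3 - <<'E'
from bench import bot
import cv2,numpy as np
s=bot.get_state();print(s['clock'],s['ee_pos'],s['eef_rot'],bot.tcp_to_grasp)
for n in("top","scene"):
    c=bot.calibration(n);print(n,c)
    cv2.imwrite(f"pics/{n}0.png",bot.grab_frame(n)[:,:,::-1])
print(bot.calibration("wrist"))
E
```

```text
pics
0.0 [0.14429924 0.50436108 0.22604347] [ 1.38971552e-01  9.90296067e-01 -7.45673185e-04 -2.26476202e-04] 0.0188
top {'camera_matrix': array([[507.65425713,   0.        , 321.55091744],
       [  0.        , 507.65425713, 236.45285489],
       [  0.        ,   0.        ,   1.        ]]), 'dist': array([-0.05198421,  0.        ,  0.        ,  0.        ,  0.        ]), 'eye': array([ 0.49654042, -0.0103406 ,  1.25555707]), 'rotation': array([ 0.71288274, -0.70014499,  0.01784073, -0.03573369])}
scene {'camera_matrix': array([[475.72338889,   0.        , 326.54176138],
       [  0.        , 475.72338889, 242.33002142],
       [  0.        ,   0.        ,   1.        ]]), 'dist': array([-0.01287243,  0.        ,  0.        ,  0.        ,  0.        ]), 'eye': array([1.16941055, 0.01412324, 0.84875378]), 'rotation': array([ 0.65649003,  0.68318947, -0.22821942, -0.22402877])}
{'camera_matrix': array([[345.14989627,   0.        , 320.29095357],
       [  0.        , 345.14989627, 235.73788607],
       [  0.        ,   0.        ,   1.        ]]), 'dist': array([-0.01808589,  0.        ,  0.        ,  0.        ,  0.        ]), 'eye': array([0.06783272, 0.52627957, 0.38393485]), 'rotation': array([0.78963609, 0.59513009, 0.089181  , 0.11975713])}
```

View pics/top0.png

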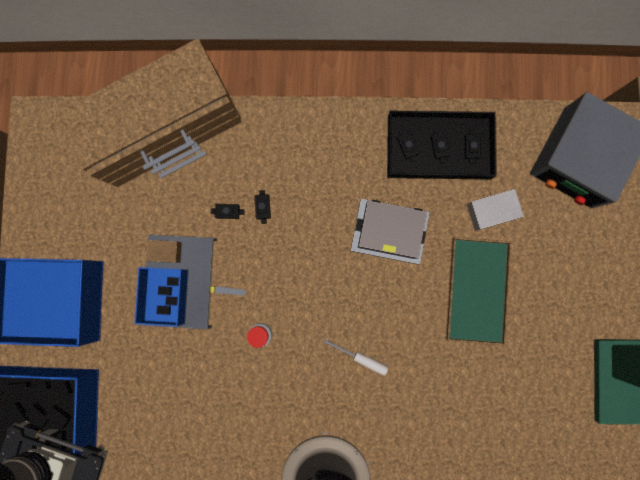

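View pics/scene0.png

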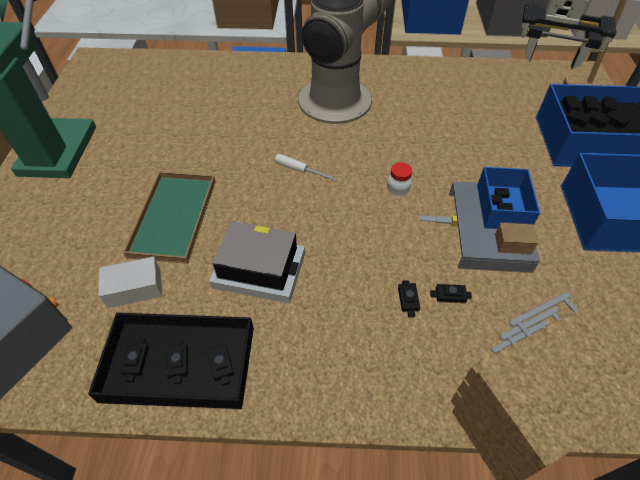

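The top view shows the shelf at about (180,282), with the tool blade running from (212,290) to (245,292). The case is at (390,232) with its yellow mark at (389,248), facing the robot. The tray is at (479,290). The scene view agrees with this. Next I'll zoom in for the corners.

```bash
cat > h.py <<'E'
from bench import bot
import cv2,numpy as np
from scipy.spatial.transform import Rotation as R
def ray(n,px,c=None):
    c=c or bot.calibration(n)
    u=cv2.undistortPoints(np.array([[px]],float),c['camera_matrix'],c['dist'])[0,0]
    return c['eye'],R.from_quat(c['rotation']).apply([u[0],u[1],1])
def at(n,px,z,c=None):
    e,d=ray(n,px,c); return e+d*(z-e[2])/d[2]
def proj(n,P,c=None):
    c=c or bot.calibration(n); r=R.from_quat(c['rotation']).inv()
    return cv2.projectPoints(np.array(P,float).reshape(-1,3),r.as_rotvec(),r.apply(-c['eye']),c['camera_matrix'],c['dist'])[0][:,0]
E
python3 - <<'E'
from h import *
a=cv2.imread('pics/top0.png')
l=cv2.resize(a[195:345,140:270],None,fx=3,fy=3,interpolation=cv2.INTER_CUBIC)
r=cv2.resize(a[195:345,350:486],None,fx=3,fy=3,interpolation=cv2.INTER_CUBIC)
cv2.imwrite('pics/m.png',np.hstack([l,r]))
for p,z in [((213,290),.011),((245,292),.011),((389,248),.085),((479,290),.004)]: print(at('top',p,z))
for p,z in [((457,220),.011),((418,219),.011),((262,230),.085)]: print(at('scene',p,z))
E
```

```text
[0.45412652 0.2866467  0.011     ]
[0.4509609  0.20726299 0.011     ]
[ 0.56115151 -0.13577078  0.085     ]
[ 0.46641864 -0.36583347  0.004     ]
[0.45402401 0.29332527 0.011     ]
[0.45492055 0.20354864 0.011     ]
[ 0.56158543 -0.1367176   0.085     ]
```

View pics/m.png

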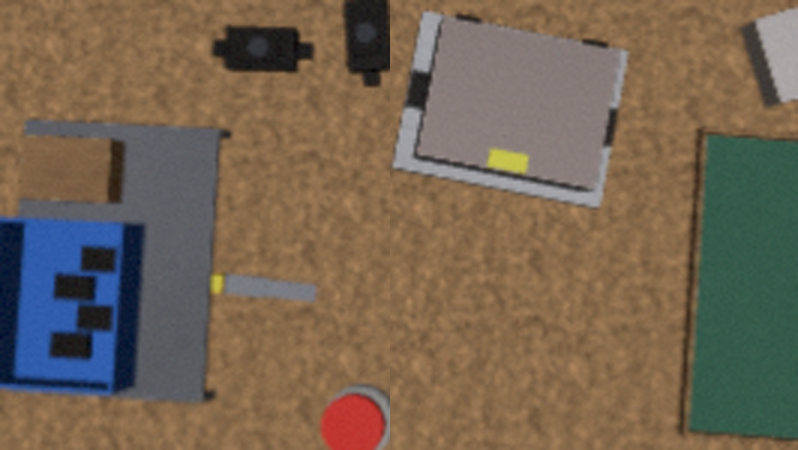

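In the crop, the shelf's front corners are at (213,238) and (210,328), the blade tip at (245,292.7) and the blade root at (214.7,290). The cover corners are at about (358.7,247), (418.7,258), (428.7,211) and (366.7,200).

Run:
```python
from h import *
np.set_printoptions(precision=4,suppress=True)
def t(*ps,z): 
    o=np.array([at('top',p,z) for p in ps]);print(o[:,:2].tolist());return o
b=t((213,238.3),(210,328.3),z=.045); d=b[0]-b[1];print('rack width',np.linalg.norm(d),'front normal deg',np.degrees(np.arctan2(d[1],d[0])))
a=t((214.7,290),(245,292.7),z=.011); d=a[1]-a[0];print('tool len',np.linalg.norm(d),'yaw',np.degrees(np.arctan2(d[1],d[0])))
c=t((358.7,247),(418.7,258.3),(428.7,211),(366.7,200.3),z=.085)
for i in range(4):
    d=c[(i+1)%4]-c[i];print(np.linalg.norm(d),np.degrees(np.arctan2(d[1],d[0])))
print('cover ctr',c.mean(0))
t((455,239),(508,240.5),(503,342),(449,339),z=.022)
t((228,211),(263,206),(258,337),(370,364),z=.02)
s=bot.get_state();print(R.from_quat(s['eef_rot']).as_matrix())
w=bot.calibration('wrist');Rt=R.from_quat(s['eef_rot'])
print('cam in tool',Rt.inv().apply(w['eye']-s['ee_pos']),(Rt.inv()*R.from_quat(w['rotation'])).as_matrix())
```

```text
[[0.5792626902565365, 0.2827627603142353], [0.364240067143289, 0.28283768290932126]]
rack width 0.21502263616628123 front normal deg -0.019964170526388884
[[0.45421950022901864, 0.2824231221710202], [0.4492520250947028, 0.20721388203762747]]
tool len 0.07537310933384916 yaw -93.77882514733798
[[0.562245960535704, -0.06599374695465055], [0.5386166586732949, -0.20422588051556181], [0.6485121829781769, -0.22688935582985245], [0.6711470100585739, -0.08311708803994892]]
0.1402371800034016 -99.70034253886259
0.11220810744133589 -11.652602064578648
0.14554312207181488 81.05305986350034
0.11023904660829592 171.06411169822715
cover ctr [ 0.6051 -0.1451  0.085 ]
[[0.5892773365215837, -0.3026310486183135], [0.5878227187201613, -0.4318142123834132], [0.3433593344805149, -0.418614934347365], [0.3484872859353259, -0.28868624631861384]]
[[0.6491086479072206, 0.2538633216476464], [0.6628080386565478, 0.16744938627748807], [0.343522099219908, 0.17100714550246604], [0.28524183437171946, -0.10023080834654029]]
[[-0.9614  0.2752 -0.0006]
 [ 0.2752  0.9614 -0.0012]
 [ 0.0002 -0.0013 -1.    ]]
cam in tool [ 0.0796 -0.0002 -0.1578] [[-0.0006 -0.9553 -0.2955]
 [ 1.     -0.0005 -0.0005]
 [ 0.0004 -0.2955  0.9553]]
```

```bash
cat >> h.py <<'E'
def down(yaw,pitch=0):
    """gripper x at world yaw (deg), fingers down; pitch>0 raises the end opposite gripper x (the blade)"""
    a=np.radians(yaw); x=[np.cos(a),np.sin(a),0]; z=[0,0,-1.]
    M=np.column_stack([x,np.cross(z,x),z])
    return R.from_matrix(M)*R.from_euler('y',pitch,degrees=True)
def plan(wps,p0=None,r0=None):
    s=bot.get_state(); p=np.array(s['ee_pos'] if p0 is None else p0); r=R.from_quat(s['eef_rot']) if r0 is None else r0
    out=[]
    for P,Q,n in wps:
        pa,ra=p.copy(),r; rv=(ra.inv()*Q).as_rotvec()
        for i in range(1,n+1):
            tp=pa+(np.array(P)-pa)*i/n; tr=ra*R.from_rotvec(rv*i/n)
            row=np.round(np.r_[r.inv().apply(tp-p)/.2,(r.inv()*tr).as_rotvec()/np.pi],3)
            out.append(row.tolist()); p=p+r.apply(row[:3]*.2); r=r*R.from_rotvec(row[3:]*np.pi)
    print(len(out),'[' +','.join('['+','.join(f'{v:g}' for v in w)+']' for w in out)+']'); return p,r
E
python3 - <<'E'
from h import *
plan([([.452,.256,.13],down(87),10)])
E
```

```text
10 [[-0.182,-0.077,0.048,-0,0,0.043],[-0.191,-0.052,0.048,-0,0,0.043],[-0.196,-0.025,0.048,-0,0,0.042],[-0.198,-0,0.049,-0,0,0.043],[-0.196,0.027,0.048,-0,0,0.043],[-0.19,0.053,0.048,-0,0,0.043],[-0.182,0.078,0.048,-0,0,0.043],[-0.169,0.102,0.048,-0,0,0.042],[-0.154,0.124,0.048,-0,0,0.043],[-0.137,0.143,0.048,-0,0,0.043]]
```

{"fn": "step_arm", "kwargs": {"commands": [[-0.182, -0.077, 0.048, 0, 0, 0.043], [-0.191, -0.052, 0.048, 0, 0, 0.043], [-0.196, -0.025, 0.048, 0, 0, 0.042], [-0.198, 0, 0.049, 0, 0, 0.043], [-0.196, 0.027, 0.048, 0, 0, 0.043], [-0.19, 0.053, 0.048, 0, 0, 0.043], [-0.182, 0.078, 0.048, 0, 0, 0.043], [-0.169, 0.102, 0.048, 0, 0, 0.042], [-0.154, 0.124, 0.048, 0, 0, 0.043], [-0.137, 0.143, 0.048, 0, 0, 0.043], [0, 0, 0, 0, 0, 0]], "grip": 0.6}}

```text
clock: 1.48
ee_pos: [0.4534, 0.2545, 0.1294]
eef_rot: [0.727, 0.687, -0.001, -0.0]
force: [0.4, 0.5, 0.2]
opening: 0.602
grasp_force: 0.0
```

Run:
```python
from h import *
s=bot.get_state();print(s['ee_pos'],R.from_quat(s['eef_rot']).as_matrix()[:,0],s['force'])
c=bot.calibration('wrist');f=bot.grab_frame('wrist')[:,:,::-1];cv2.imwrite('pics/w1.png',f)
print(proj('wrist',[[.452,.206,.011],[.455,.281,.011]],c))
```

```text
[0.45344566 0.25453316 0.12939847] [ 5.66467872e-02  9.98393833e-01 -9.46001462e-04] [0.43875922 0.50254659 0.17104413]
[[321.48543151 282.40919181]
 [319.98249317 197.64501503]]
```

View pics/w1.png

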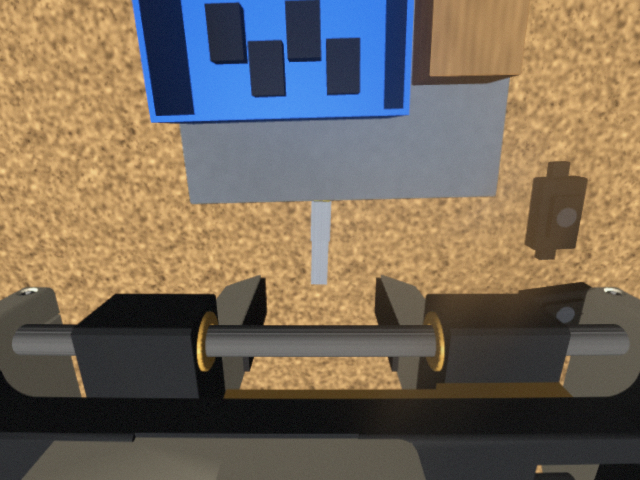

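The wrist view shows the blade from the shelf edge at (321,203) to its tip at (319.5,284), between the fingers and within 2 mm of the prediction. I'll go down now.

Run:
```python
from h import *
p,r=plan([([.4542,.258,.05],down(86),3),([.4542,.258,.004],down(86),3)])
```

```text
6 [[0.004,0.003,0.133,-0,0,0.002],[0.005,0.003,0.133,-0,0,0.001],[0.004,0.003,0.133,-0.001,0,0.002],[0,-0,0.077,0,0,0],[0,-0,0.076,0,0,0],[0,-0,0.077,0,0,0]]
```

{"fn": "step_arm", "kwargs": {"commands": [[0.004, 0.003, 0.133, 0, 0, 0.002], [0.005, 0.003, 0.133, 0, 0, 0.001], [0.004, 0.003, 0.133, 0, 0, 0.002], [0, 0, 0.077, 0, 0, 0], [0, 0, 0.076, 0, 0, 0], [0, 0, 0.077, 0, 0, 0], [0, 0, 0, 0, 0, 0]]}}

```text
clock: 2.4
ee_pos: [0.4535, 0.2587, 0.0037]
eef_rot: [0.731, 0.683, -0.001, -0.0]
force: [0.8, -0.1, 0.1]
opening: 0.597
grasp_force: 0.0
```

{"fn": "step_arm", "kwargs": {"commands": [[0, 0, 0, 0, 0, 0], [0, 0, 0, 0, 0, 0], [0, 0, 0, 0, 0, 0], [0, 0, 0, 0, 0, 0], [0, 0, 0, 0, 0, 0]], "grip": 0, "grip_force": 30}}

```text
clock: 3.02
ee_pos: [0.4543, 0.2589, 0.0049]
eef_rot: [0.731, 0.683, 0.0, 0.0]
force: [0.3, -0.0, 0.2]
opening: 0.166
grasp_force: 30.0
```

{"fn": "step_arm", "kwargs": {"commands": [[-0.06, 0, 0, 0, 0, 0], [-0.12, 0, 0, 0, 0, 0], [-0.14, 0, 0, 0, 0, 0], [-0.14, 0, 0, 0, 0, 0], [-0.14, 0, 0, 0, 0, 0], [-0.14, 0, 0, 0, 0, 0], [-0.06, 0, 0, 0, 0, 0], [0, 0, 0, 0, 0, 0]]}}

```text
clock: 4.03
ee_pos: [0.4433, 0.0985, 0.0049]
eef_rot: [0.731, 0.682, -0.0, 0.0]
force: [-0.2, -1.5, 0.5]
opening: 0.167
grasp_force: 30.0
```

{"fn": "step_arm", "kwargs": {"commands": [[0, 0, 0, 0, 0, 0], [0, 0, 0, 0, 0, 0], [0, 0, 0, 0, 0, 0]], "grip": 0.5}}

```text
clock: 4.4
ee_pos: [0.4431, 0.0998, 0.0046]
eef_rot: [0.731, 0.683, -0.0, -0.0]
force: [-0.2, -0.3, 0.5]
opening: 0.444
grasp_force: 0.0
```

{"fn": "step_arm", "kwargs": {"commands": [[0.05, 0, -0.15, 0, 0, 0], [0.1, 0, -0.2, 0, 0, 0], [0.1, 0, -0.2, 0, 0, 0], [0, 0, 0, 0, 0, 0]]}}

```text
clock: 4.9
ee_pos: [0.4485, 0.1508, 0.1174]
eef_rot: [0.73, 0.683, 0.003, 0.002]
force: [0.4, 0.2, -0.4]
opening: 0.502
grasp_force: 0.0
```

Run:
```python
from h import *
s=bot.get_state();print(s['clock'],s['ee_pos'],R.from_quat(s['eef_rot']).as_matrix()[:,0],s['force'])
c=bot.calibration('wrist');f=bot.grab_frame('wrist')[:,:,::-1];np.save('c2.npy',c,allow_pickle=True)
t=bot.grab_frame('top')[:,:,::-1];t=cv2.resize(t[195:345,140:320],None,fx=2,fy=2)
t=cv2.copyMakeBorder(t,0,180,0,0,cv2.BORDER_CONSTANT)
cv2.imwrite('pics/w2.png',np.hstack([f[:, 100:540],t]))
```

```text
4.9 [0.44849394 0.15077323 0.11739929] [0.06599691 0.99781824 0.00177715] [ 0.42846903  0.1569875  -0.4496467 ]
```

View pics/w2.png

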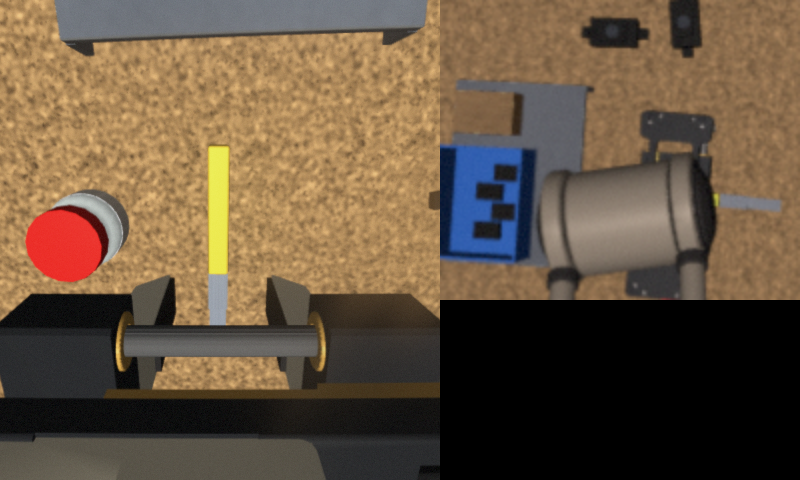

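The tool lies clear of the shelf. In the wrist image its handle runs from (319,147) at the rear to (318,274) at the front.

Run:
```python
from h import *
c=np.load('c2.npy',allow_pickle=True).item()
a=at('wrist',(319,147),.022,c);b=at('wrist',(318,274),.022,c);d=b-a;L=np.linalg.norm(d);yaw=np.degrees(np.arctan2(d[1],d[0]));print(a,b,L,yaw)
g=(a+b)/2+d/L*.022; print('grip',g)
g[2]=.05;h=g.copy();h[2]=.003
plan([(g,down(yaw+180),4),(h,down(yaw+180),3)])
```

```text
[0.45313298 0.21833875 0.022     ] [0.44571179 0.12064978 0.022     ] 0.09797044505949541 -94.34427961457175
grip [0.4477559  0.14755747 0.022     ]
7 [[-0.002,0.002,0.081,-0,0,0.001],[-0.002,0.002,0.08,-0,0,0],[-0.002,0.002,0.081,-0,0,0.001],[-0.002,0.002,0.08,-0,0,0.001],[-0,-0,0.078,-0,0,-0],[-0,-0,0.079,-0,0,-0],[-0,-0,0.078,-0,0,-0]]
```

{"fn": "step_arm", "kwargs": {"commands": [[-0.002, 0.002, 0.081, 0, 0, 0.001], [-0.002, 0.002, 0.08, 0, 0, 0], [-0.002, 0.002, 0.081, 0, 0, 0.001], [-0.002, 0.002, 0.08, 0, 0, 0.001], [0, 0, 0.078, 0, 0, 0], [0, 0, 0.079, 0, 0, 0], [0, 0, 0.078, 0, 0, 0], [0, 0, 0, 0, 0, 0]]}}

```text
clock: 6.0
ee_pos: [0.4466, 0.1467, 0.0014]
eef_rot: [0.734, 0.679, -0.002, -0.001]
force: [-0.4, 0.3, 0.9]
opening: 0.5
grasp_force: 0.0
```

{"fn": "step_arm", "kwargs": {"commands": [[0, 0, 0, 0, 0, 0], [0, 0, 0, 0, 0, 0], [0, 0, 0, 0, 0, 0], [0, 0, 0, 0, 0, 0], [0, 0, 0, 0, 0, 0]], "grip": 0, "grip_force": 55}}

```text
clock: 6.62
ee_pos: [0.4481, 0.1474, 0.0034]
eef_rot: [0.734, 0.679, 0.0, 0.0]
force: [-0.4, 0.4, 0.6]
opening: 0.171
grasp_force: 55.0
```

Run:
```python
from h import *
s=bot.get_state();q=R.from_quat(s['eef_rot']);print(s['clock'],s['ee_pos'],q.as_matrix(),s['force'],s['opening'])
# tip relative to TCP in tool frame, tool lying flat: tip on blade axis at z=.011
a=np.radians(-94.3);tip=np.array([.44571,.12065,.011])+.075*np.array([np.cos(a),np.sin(a),0])
tip[2]=.011
print('tip',tip,'tip in tool',q.inv().apply(tip-s['ee_pos']))
```

```text
6.625 [0.44814714 0.14743864 0.00341876] [[ 7.75741335e-02  9.96986577e-01  1.38405415e-04]
 [ 9.96986584e-01 -7.75741430e-02  6.42824106e-05]
 [ 7.48253819e-05  1.33001689e-04 -9.99999988e-01]] [-0.43125723  0.40856735  0.58209761] 0.1711496500886659
tip [0.4400866  0.04586111 0.011     ] tip in tool [-0.10189616 -0.00015546 -0.00758888]
```

```bash
cat >> h.py <<'E'
CY=-9.8; U=np.array([np.cos(np.radians(CY)),np.sin(np.radians(CY)),0]); NOTCH=np.array([.5507,-.1354,.0765]); TIP=np.array([-.102,0,-.0076])
def tippose(dx,z,pitch,n):
    """TCP waypoint putting blade tip dx past the notch plane along case x, at height z"""
    q=down(CY+180,pitch); t=NOTCH+U*dx; t[2]=z
    return (t-q.apply(TIP),q,n)
E
python3 - <<'E'
from h import *
s=bot.get_state();p=np.array(s['ee_pos'])
up=p.copy();up[2]=.1
t=tippose(-.03,.115,0,11);print(t[0])
plan([(up,R.from_quat(s['eef_rot']),2),t,tippose(-.03,.0765,0,2)])
E
```

```text
[ 0.42062616 -0.11293235  0.1074    ]
15 [[0,0,-0.241,0,0,0],[0,0,-0.242,0,0,0],[-0.119,-0.003,-0.003,0,0,-0.043],[-0.117,-0.02,-0.004,0,0,-0.043],[-0.114,-0.035,-0.003,0,0,-0.042],[-0.108,-0.049,-0.003,0,0,-0.043],[-0.101,-0.064,-0.004,0,0,-0.043],[-0.091,-0.077,-0.003,0,0,-0.043],[-0.08,-0.088,-0.004,0,0,-0.042],[-0.068,-0.098,-0.003,0,0,-0.043],[-0.053,-0.106,-0.003,0,0,-0.043],[-0.039,-0.112,-0.004,0,0,-0.043],[-0.024,-0.117,-0.003,0,0,-0.042],[0,0,0.096,0,0,-0],[0,0,0.096,0,0,-0]]
```

{"fn": "step_arm", "kwargs": {"commands": [[0, 0, -0.241, 0, 0, 0], [0, 0, -0.242, 0, 0, 0], [-0.119, -0.003, -0.003, 0, 0, -0.043], [-0.117, -0.02, -0.004, 0, 0, -0.043], [-0.114, -0.035, -0.003, 0, 0, -0.042], [-0.108, -0.049, -0.003, 0, 0, -0.043], [-0.101, -0.064, -0.004, 0, 0, -0.043], [-0.091, -0.077, -0.003, 0, 0, -0.043]]}}

```text
clock: 7.62
ee_pos: [0.4329, 0.0047, 0.104]
eef_rot: [0.406, 0.914, 0.0, 0.0]
force: [0.2, 0.7, -0.1]
opening: 0.172
grasp_force: 55.0
```

{"fn": "step_arm", "kwargs": {"commands": [[-0.08, -0.088, -0.004, 0, 0, -0.042], [-0.068, -0.098, -0.003, 0, 0, -0.043], [-0.053, -0.106, -0.003, 0, 0, -0.043], [-0.039, -0.112, -0.004, 0, 0, -0.043], [-0.024, -0.117, -0.003, 0, 0, -0.042], [0, 0, 0.096, 0, 0, 0], [0, 0, 0.096, 0, 0, 0], [0, 0, 0, 0, 0, 0], [0, 0, 0, 0, 0, 0]]}}

```text
clock: 8.75
ee_pos: [0.421, -0.113, 0.0694]
eef_rot: [0.086, 0.996, -0.0, 0.0]
force: [-0.3, 0.3, 0.5]
opening: 0.168
grasp_force: 55.0
```

Run:
```python
from h import *
s=bot.get_state();q=R.from_quat(s['eef_rot']);p=np.array(s['ee_pos']);tip=p+q.apply(TIP);print(s['clock'],p,tip,q.as_matrix()[:,0],s['force'])
P=[tip,NOTCH]
print('scene',proj('scene',P),'top',proj('top',P))
a=bot.grab_frame('scene')[:,:,::-1];b=bot.grab_frame('top')[:,:,::-1]
A=cv2.resize(a[160:310,200:330],None,fx=3,fy=3,interpolation=cv2.INTER_CUBIC);B=cv2.resize(b[190:340,330:460],None,fx=3,fy=3,interpolation=cv2.INTER_CUBIC)
cv2.imwrite('pics/s3.png',np.hstack([A,B]))
plan([tippose(-.03,.0765,0,1)])
```

```text
8.75 [ 0.42099108 -0.11300355  0.06941596] [ 0.52148512 -0.13043763  0.07708155] [-9.85281756e-01  1.70936973e-01 -6.43053014e-04] [-0.32649443  0.29842862  0.52469628]
scene [[267.59531163 217.71021345]
 [263.66873738 228.50828709]] top [[386.16156031 265.26081346]
 [388.40302467 252.69312429]]
1 [[0.003,0,0.004,-0,0,-0]]
```

View pics/s3.png

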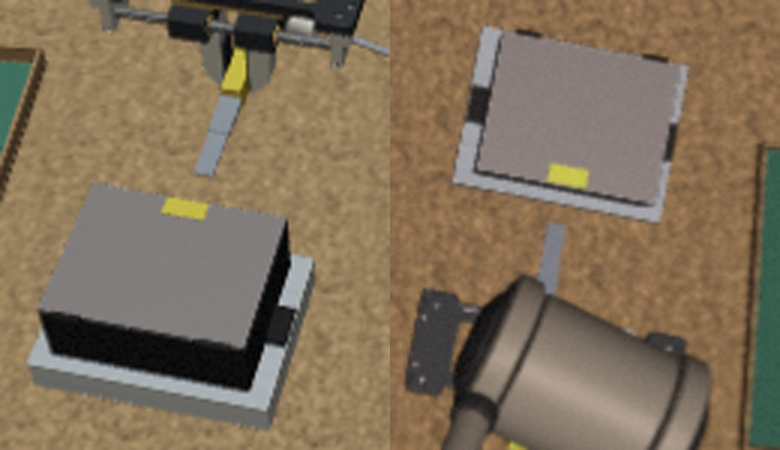

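The projected tip matches the picture in both cameras and is lined up with the yellow mark: scene (268,218), top (386,265). I'll insert the blade.

{"fn": "step_arm", "kwargs": {"commands": [[0, 0, 0.004, 0, 0, 0], [-0.06, 0, 0, 0, 0, 0], [-0.06, 0, 0, 0, 0, 0], [-0.05, 0, 0, 0, 0, 0], [-0.05, 0, 0, 0, 0, 0], [-0.04, 0, 0, 0, 0, 0], [0, 0, 0, 0, 0, 0], [0, 0, 0, 0, 0, 0]]}}

```text
clock: 9.85
ee_pos: [0.4715, -0.1217, 0.068]
eef_rot: [0.086, 0.996, 0.0, -0.0]
force: [-0.7, -0.6, -0.6]
opening: 0.17
grasp_force: 55.0
```

Run:
```python
from h import *
s=bot.get_state();q=R.from_quat(s['eef_rot']);p=np.array(s['ee_pos']);tip=p+q.apply(TIP);print(s['clock'],p,tip,(tip-NOTCH)@U,s['force'],s['torque'])
p,r=plan([tippose(.022,.083,8,4),tippose(.026,.112,12,6)])
```

```text
9.85 [ 0.47152662 -0.12168559  0.06796171] [ 0.57202637 -0.13914554  0.07549234] 0.021652704247310535 [-0.70185376 -0.64912248 -0.64658438] [ 0.03891957 -0.01899223  0.00574658]
10 [[-0,-0,-0.027,0,0.011,-0],[0,-0,-0.027,0,0.011,-0],[0.002,-0,-0.027,0,0.011,-0],[0.002,-0,-0.027,0,0.011,-0],[0,-0,-0.03,0,0.004,-0],[0.001,-0,-0.031,0,0.003,-0],[0.001,-0,-0.03,0,0.004,-0],[0.001,-0,-0.031,0,0.004,-0],[0.002,-0,-0.03,0,0.004,-0],[0.002,-0,-0.03,0,0.003,-0]]
```

```bash
cat >> h.py <<'E'
def th(t,pitch,n,r=.088): return tippose(.11-r*np.cos(t),.08+r*np.sin(t),-pitch,n)
E
python3 - <<'E'
from h import *
p,r=plan([th(0,5,3),th(.15,10,4),th(.35,14,5)])
p,r=plan([th(.6,16,4),th(.9,18,4),th(1.1,18,4)],p,r)
print(p)
E
```

```text
12 [[-0.002,-0,0.007,0,-0.009,-0],[-0.002,-0,0.008,0,-0.01,-0],[-0.002,-0,0.007,0,-0.009,-0],[-0.004,-0,-0.005,0,-0.007,-0],[-0.004,-0,-0.005,0,-0.007,-0],[-0.005,-0,-0.005,0,-0.007,-0],[-0.004,-0,-0.005,0,-0.007,-0],[-0.008,-0,-0.009,0,-0.004,-0],[-0.008,-0,-0.009,0,-0.005,-0],[-0.008,-0,-0.008,0,-0.004,-0],[-0.009,-0,-0.009,0,-0.005,-0],[-0.008,-0,-0.008,0,-0.004,-0]]
12 [[-0.019,-0,-0.016,-0,-0.003,-0],[-0.018,-0,-0.016,-0,-0.003,-0],[-0.019,-0,-0.016,-0,-0.002,-0],[-0.019,-0,-0.016,-0,-0.003,-0],[-0.029,0,-0.013,-0,-0.003,-0],[-0.028,0,-0.012,-0,-0.003,-0],[-0.029,0,-0.012,-0,-0.002,-0],[-0.029,0,-0.012,-0,-0.003,-0],[-0.021,0,-0.005,-0,-0,-0],[-0.021,0,-0.006,-0,-0,-0],[-0.022,0,-0.005,-0,-0,-0],[-0.021,0,-0.006,-0,-0,-0]]
[ 0.52648218 -0.13124516  0.11969714]
```

{"fn": "step_arm", "kwargs": {"commands": [[-0.002, 0, 0.007, 0, -0.009, 0], [-0.002, 0, 0.008, 0, -0.01, 0], [-0.002, 0, 0.007, 0, -0.009, 0], [-0.004, 0, -0.005, 0, -0.007, 0], [-0.004, 0, -0.005, 0, -0.007, 0], [-0.005, 0, -0.005, 0, -0.007, 0], [-0.004, 0, -0.005, 0, -0.007, 0], [-0.008, 0, -0.009, 0, -0.004, 0], [-0.008, 0, -0.009, 0, -0.005, 0], [-0.008, 0, -0.008, 0, -0.004, 0], [-0.009, 0, -0.009, 0, -0.005, 0], [-0.008, 0, -0.008, 0, -0.004, 0]]}}

```text
clock: 11.35
ee_pos: [0.4827, -0.1238, 0.0785]
eef_rot: [0.085, 0.989, -0.011, 0.123]
force: [0.5, -0.4, -2.0]
opening: 0.17
grasp_force: 55.0
```

Run:
```python
from h import *
s=bot.get_state();q=R.from_quat(s['eef_rot']);p=np.array(s['ee_pos']);tip=p+q.apply(TIP);print(s['clock'],p,tip,(tip-NOTCH)@U,s['force'],s['torque'],s['opening'])
a=bot.grab_frame('scene')[:,:,::-1]
cv2.imwrite('pics/s4.png',cv2.resize(a[140:310,180:340],None,fx=3,fy=3,interpolation=cv2.INTER_CUBIC))
```

```text
11.35 [ 0.48265751 -0.12375646  0.07848997] [ 0.57828303 -0.14036538  0.11076478] 0.028025691172469593 [ 0.50505714 -0.40951641 -1.99158328] [0.14831055 0.51733612 0.0398177 ] 0.16998659443994885
```

View pics/s4.png

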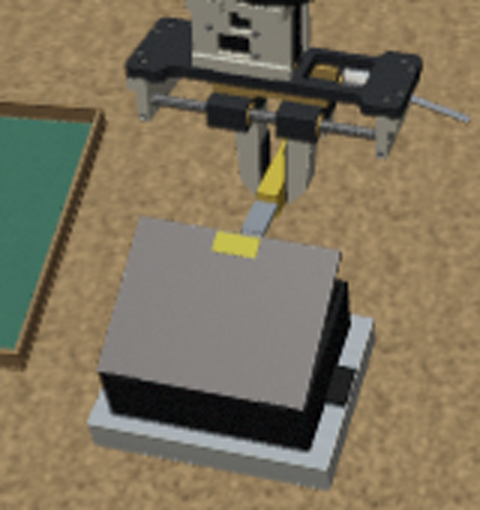

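The cover is lifting on the blade: its front edge is up near (245,240) in the crop, and the reaction is about -2 N. I'll keep going along the arc.

{"fn": "step_arm", "kwargs": {"commands": [[-0.019, 0, -0.016, 0, -0.003, 0], [-0.018, 0, -0.016, 0, -0.003, 0], [-0.019, 0, -0.016, 0, -0.002, 0], [-0.019, 0, -0.016, 0, -0.003, 0], [-0.029, 0, -0.013, 0, -0.003, 0], [-0.028, 0, -0.012, 0, -0.003, 0], [-0.029, 0, -0.012, 0, -0.002, 0], [-0.029, 0, -0.012, 0, -0.003, 0], [-0.021, 0, -0.005, 0, 0, 0], [-0.021, 0, -0.006, 0, 0, 0], [-0.022, 0, -0.005, 0, 0, 0], [-0.021, 0, -0.006, 0, 0, 0]]}}

```text
clock: 12.9
ee_pos: [0.5271, -0.1314, 0.12]
eef_rot: [0.085, 0.984, -0.013, 0.156]
force: [-1.7, 1.2, -2.9]
opening: 0.171
grasp_force: 55.0
```

Run:
```python
from h import *
s=bot.get_state();q=R.from_quat(s['eef_rot']);p=np.array(s['ee_pos']);tip=p+q.apply(TIP);d=(tip-NOTCH)@U-.11;h=tip[2]-.08;print(s['clock'],p,tip,d,h,'theta',np.arctan2(h,-d),s['force'],s['torque'],s['opening'])
p,r=plan([th(1.3,18,3),th(1.55,18,4),th(1.8,18,4)]);print(p)
```

```text
12.9 [ 0.52706274 -0.13143136  0.11996335] [ 0.62032947 -0.14763841  0.15869845] -0.039303473076331516 0.07869845045864689 theta 1.1076139141611603 [-1.73407141  1.17144457 -2.89956462] [ 0.04970345  0.66829445 -0.04988975] 0.17134571923067132
11 [[-0.028,0,-0.002,-0,-0,-0],[-0.028,0,-0.001,-0,-0,-0],[-0.028,0.001,-0.002,-0,-0,-0],[-0.027,-0,0.005,-0,-0,-0],[-0.027,-0,0.004,-0,-0,-0],[-0.027,-0,0.005,-0,-0,-0],[-0.028,-0,0.005,-0,-0,-0],[-0.025,-0,0.011,-0,-0,-0],[-0.025,-0,0.011,-0,-0,-0],[-0.025,-0,0.011,-0,-0,-0],[-0.025,-0,0.011,-0,-0,-0]]
[ 0.58553897 -0.14138783  0.12703158]
```

{"fn": "step_arm", "kwargs": {"commands": [[-0.028, 0, -0.002, 0, 0, 0], [-0.028, 0, -0.001, 0, 0, 0], [-0.028, 0, -0.002, 0, 0, 0], [-0.027, 0, 0.005, 0, 0, 0], [-0.027, 0, 0.004, 0, 0, 0], [-0.027, 0, 0.005, 0, 0, 0], [-0.028, 0, 0.005, 0, 0, 0], [-0.025, 0, 0.011, 0, 0, 0], [-0.025, 0, 0.011, 0, 0, 0], [-0.025, 0, 0.011, 0, 0, 0], [-0.025, 0, 0.011, 0, 0, 0], [0, 0, 0, 0, 0, 0]]}}

```text
clock: 14.4
ee_pos: [0.5858, -0.1416, 0.1269]
eef_rot: [0.085, 0.984, -0.013, 0.156]
force: [-0.3, -0.4, -0.5]
opening: 0.171
grasp_force: 55.0
```

Run:
```python
from h import *
s=bot.get_state();q=R.from_quat(s['eef_rot']);p=np.array(s['ee_pos']);tip=p+q.apply(TIP);d=(tip-NOTCH)@U-.11;h=tip[2]-.08;print(s['clock'],p,tip,d,h,'theta',np.arctan2(h,-d),s['force'],s['torque'],s['opening'])
a=bot.grab_frame('scene')[:,:,::-1];b=bot.grab_frame('top')[:,:,::-1]
A=cv2.resize(a[110:310,170:340],None,fx=2.4,fy=2.4);B=cv2.resize(b[170:370,335:490],None,fx=2.4,fy=2.4)
cv2.imwrite('pics/s5.png',np.hstack([A,B]))
th0=np.array([0,.5])
for t in(1.4,1.57,1.75): 
    P=NOTCH+U*(.11-.11*np.cos(t));P[2]=.08+.11*np.sin(t);print(t,(proj('scene',P)-[170,110])*2.4,(proj('top',P)-[335,170])*2.4+[408,0])
```

```text
14.4 [ 0.58583431 -0.14162692  0.12692537] [ 0.67907564 -0.15780876  0.16573212] 0.020316549449815355 0.08573212355874317 theta 1.8034810829812713 [-0.2806455  -0.42419522 -0.46766724] [0.00533561 0.18296444 0.00285446] 0.17148003036728085
1.4 [[174.88899302 283.09093874]] [[568.28617867  91.02455469]]
1.57 [[166.68558783 301.00402715]] [[572.2529762   70.17148608]]
1.75 [[158.43223246 323.42926716]] [[575.90018205  48.75373616]]
```

View pics/s5.png

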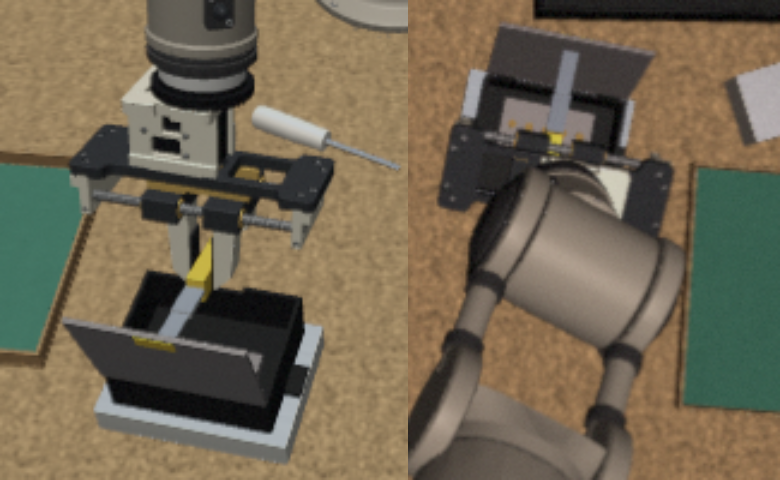

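The cover stands past upright, at about 1.8 rad, with its edge at (158,335) in the crop. I'll back off and carry the tool to the tray.

Run:
```python
from h import *
s=bot.get_state();p=np.array(s['ee_pos']);q=R.from_quat(s['eef_rot'])
b=p-U*.07; b[2]=.13
c=p-U*.13; c[2]=.15
pp,r=plan([(b,q,3),(c,down(CY+180,-8),3),([.4525,-.3596,.11],down(176.8),8)])
plan([([.4525,-.3596,.02],down(176.8),4)],pp,r)
```

```text
14 [[0.109,-0,-0.041,0,0,0],[0.11,-0,-0.04,0,0,0],[0.109,-0,-0.041,0,0,0],[0.085,-0,-0.063,-0,0.019,-0],[0.088,-0,-0.057,-0,0.018,-0],[0.092,-0.001,-0.053,-0,0.019,-0],[-0.019,-0.148,0.028,-0,0.006,-0.005],[-0.017,-0.149,0.028,-0.001,0.005,-0.004],[-0.016,-0.149,0.026,0,0.006,-0.005],[-0.014,-0.149,0.027,-0,0.005,-0.004],[-0.012,-0.15,0.026,-0.001,0.006,-0.005],[-0.01,-0.149,0.026,0,0.005,-0.005],[-0.009,-0.15,0.026,-0,0.006,-0.004],[-0.007,-0.15,0.025,-0.001,0.005,-0.005]]
4 [[0,-0,0.112,0,0,0],[0,-0,0.113,0,0,0],[0,-0,0.112,0,0,0],[0,-0,0.113,0,0,0]]
```

{"fn": "step_arm", "kwargs": {"commands": [[0.109, 0, -0.041, 0, 0, 0], [0.11, 0, -0.04, 0, 0, 0], [0.109, 0, -0.041, 0, 0, 0], [0.085, 0, -0.063, 0, 0.019, 0], [0.088, 0, -0.057, 0, 0.018, 0], [0.092, -0.001, -0.053, 0, 0.019, 0]]}}

```text
clock: 15.25
ee_pos: [0.4567, -0.1195, 0.1507]
eef_rot: [0.086, 0.994, -0.006, 0.069]
force: [1.2, 1.2, -0.8]
opening: 0.17
grasp_force: 55.0
```

{"fn": "step_arm", "kwargs": {"commands": [[-0.019, -0.148, 0.028, 0, 0.006, -0.005], [-0.017, -0.149, 0.028, 0, 0.005, -0.004], [-0.016, -0.149, 0.026, 0, 0.006, -0.005], [-0.014, -0.149, 0.027, 0, 0.005, -0.004], [-0.012, -0.15, 0.026, 0, 0.006, -0.005], [-0.01, -0.149, 0.026, 0, 0.005, -0.005], [-0.009, -0.15, 0.026, 0, 0.006, -0.004], [-0.007, -0.15, 0.025, 0, 0.005, -0.005], [0, 0, 0, 0, 0, 0]]}}

```text
clock: 16.38
ee_pos: [0.452, -0.3616, 0.1103]
eef_rot: [0.029, 1.0, -0.004, -0.0]
force: [-0.4, 1.2, -0.3]
opening: 0.168
grasp_force: 55.0
```

Run:
```python
from h import *
s=bot.get_state();p=np.array(s['ee_pos']);q=R.from_quat(s['eef_rot']);print(s['clock'],p,q.as_matrix()[:,0],s['opening'])
tip=p+q.apply(TIP);rear=p+q.apply(TIP+[.175,0,0])
a=bot.grab_frame('scene')[:,:,::-1].copy();A=cv2.resize(a[120:300,80:310],None,fx=3.4,fy=3.2)
print((proj('scene',[tip,rear])-[80,120])*[3.4,3.2]);cv2.imwrite('pics/s6.png',A)
plan([([.4525,-.3596,.02],down(176.8),4),([.4525,-.3596,.0075],down(176.8),3)])
```

```text
16.375 [ 0.451994   -0.36163112  0.11033559] [-9.98318560e-01  5.79659274e-02 -5.58156690e-05] 0.1678065658745865
[[228.64605977 297.67783352]
 [314.28752995 109.64634788]]
7 [[-0.001,0.002,0.113,-0.001,-0,-0],[-0,0.001,0.113,-0,-0,-0],[-0.001,0.001,0.113,-0.001,-0,-0],[-0.001,0.001,0.113,-0,-0,-0.001],[0,0,0.021,-0,-0,0],[0,0,0.021,-0,-0,0],[0,0,0.021,-0,-0,0]]
```

View pics/s6.png

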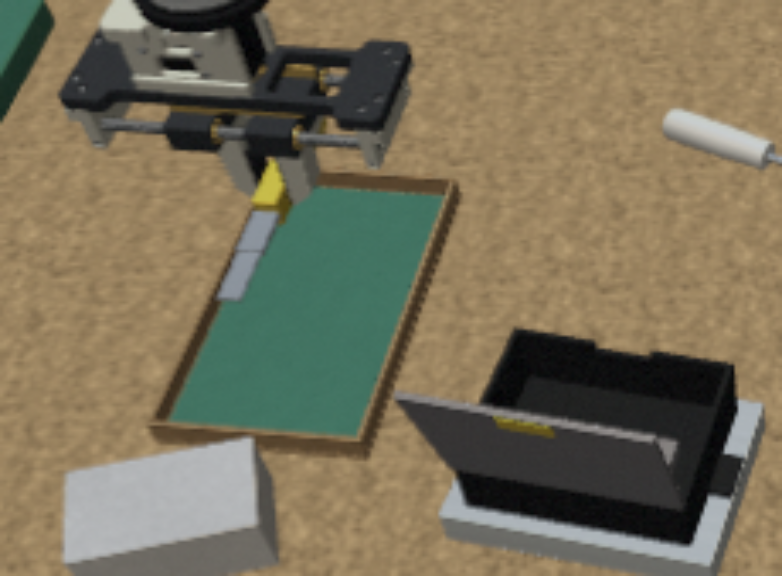

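The blade tip is at (230,298), as predicted, so the tool hasn't slipped, and the cover is standing open. I'll lower the tool into the tray.

{"fn": "step_arm", "kwargs": {"commands": [[-0.001, 0.002, 0.113, -0.001, 0, 0], [0, 0.001, 0.113, 0, 0, 0], [-0.001, 0.001, 0.113, -0.001, 0, 0], [-0.001, 0.001, 0.11, 0, 0, 0], [0, 0, 0, 0, 0, 0]]}}

```text
clock: 17.05
ee_pos: [0.4519, -0.3575, 0.0199]
eef_rot: [0.028, 1.0, 0.001, -0.001]
force: [-0.9, 0.6, -0.9]
opening: 0.169
grasp_force: 55.0
```

{"fn": "step_arm", "kwargs": {"commands": [[0, 0, 0.021, 0, 0, 0], [0, 0, 0.021, 0, 0, 0], [0, 0, 0.021, 0, 0, 0], [0, 0, 0, 0, 0, 0], [0, 0, 0, 0, 0, 0]]}}

```text
clock: 17.68
ee_pos: [0.4526, -0.3593, 0.0084]
eef_rot: [0.028, 1.0, -0.001, -0.0]
force: [-0.6, -0.2, -1.0]
opening: 0.17
grasp_force: 55.0
```

{"fn": "step_arm", "kwargs": {"commands": [[0, 0, 0.006, 0, 0, 0], [0, 0, 0, 0, 0, 0], [0, 0, 0, 0, 0, 0]]}}

```text
clock: 18.05
ee_pos: [0.4527, -0.3594, 0.0074]
eef_rot: [0.028, 1.0, -0.001, -0.0]
force: [0.1, 0.2, 3.4]
opening: 0.167
grasp_force: 55.0
```

{"fn": "step_arm", "kwargs": {"commands": [[0, 0, 0, 0, 0, 0], [0, 0, 0, 0, 0, 0], [0, 0, 0, 0, 0, 0]], "grip": 0.38, "grip_force": 10}}

```text
clock: 18.42
ee_pos: [0.4525, -0.3592, 0.007]
eef_rot: [0.028, 1.0, -0.001, -0.0]
force: [-0.3, -0.8, 0.7]
opening: 0.373
grasp_force: 0.0
```

{"fn": "step_arm", "kwargs": {"commands": [[0, 0, -0.1, 0, 0, 0], [0, 0, -0.25, 0, 0, 0], [0.1, 0, -0.3, 0, 0, 0], [0.2, 0, -0.2, 0, 0, 0], [0.2, 0, 0, 0, 0, 0], [0, 0, 0, 0, 0, 0]]}}

```text
clock: 19.18
ee_pos: [0.3513, -0.3532, 0.1771]
eef_rot: [0.029, 1.0, -0.001, -0.0]
force: [-0.0, 0.3, 0.4]
opening: 0.378
grasp_force: 0.0
```

Run:
```python
from h import *
s=bot.get_state();print(s['clock'],s['ee_pos'],s['force'])
a=bot.grab_frame('scene')[:,:,::-1]
cv2.imwrite('pics/s7.png',cv2.resize(a[110:330,80:500],None,fx=1.9,fy=1.9))
```

```text
19.175 [ 0.35127693 -0.35317243  0.17713845] [-0.00421151  0.29710863  0.40050777]
```

View pics/s7.png

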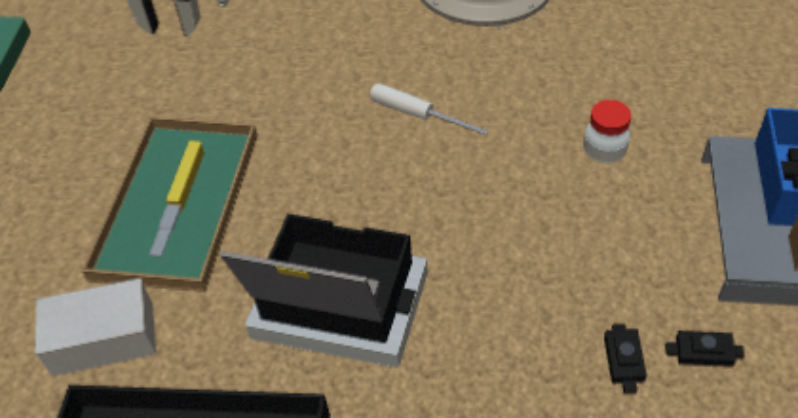

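The tool lies flat in the tray, from (195,145) to (157,250). The cover stands open, the sockets at (627,350) and (705,347) haven't moved, and the robot is clear of everything.

```bash
python3 -c "
from bench import bot
print(bot.finish_job())"
```

```text
the job is handed in; nothing more can be done
None
```

The job is handed in at about 19 s of the 54 s allowed: I drew the tool out by its blade, levered the cover open past upright (about 1.8 rad) by the handle, and laid the tool flat in the tray, with the sockets left where they were.

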